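# Close the plastics mould with its four wing knobs

### The job

Close the mould by hand-tightening its four wing knobs clockwise in two passes, each pass going corner to diagonally opposite corner and then to the other two: first turn each knob until it just bears on the top plate, and only when all four are snug go round again and make each firmly hand-tight. Feel for the tightness, do not over-tighten any knob, and leave the other things on the bench where they are.

Things in the scene. Friction and masses are not known exactly. Their poses are not given: they have to be found in the camera images.
- mould: Lower half of a two-part steel mould, bolted to the bench: a block 210 x 210 x 30 mm; origin at the centre of its underside, on the bench. The four knobs stand at x = +-62 mm, y = +-62 mm in its frame. Low lips around its top keep the top plate in place.
- cover: Loose aluminium top plate of the mould, 191 x 191 x 16 mm, lying on the lower half (its top 46 mm above the bench) with a round sprue mark in the middle. Origin at the centre of its underside.
- knob1: Black wing knob, far left (+x +y of the mould), diagonally opposite knob3. Upright wing 48 mm long (its x), 13 mm thick (its y) and 41 mm tall, from 11 to 52 mm above this origin, on a 38 mm disc; grip it across its thickness. Origin on its axis, at the underside of its sprung 34 mm pressure washer, 0.3 to 2.7 mm above the top plate at the start; z up.
- wing1 (a point): Centre of the grip of knob1, on its axis, 41 mm above the knob's origin (about 88 mm above the bench and 28 mm above the disc); x along the wing, y across its thickness. All knobs: clockwise from above tightens, lowering the knob 3.5 mm per rad; it stays where left. 0.1 to 0.8 rad of free turning, different for each knob and start and not shown by its angle, comes before the washer bears on the plate.
- knob2: Black wing knob, near left (-x +y), diagonally opposite knob4. Upright wing 48 mm long (its x), 13 mm thick (its y) and 41 mm tall, from 11 to 52 mm above this origin, on a 38 mm disc; grip it across its thickness. Origin on its axis, at the underside of its sprung 34 mm pressure washer, 0.3 to 2.7 mm above the top plate at the start; z up.
- wing2 (a point): Centre of the grip of knob2, on its axis, 41 mm above the knob's origin (about 88 mm above the bench and 28 mm above the disc); x along the wing, y across its thickness. All knobs: clockwise from above tightens, lowering the knob 3.5 mm per rad; it stays where left. 0.1 to 0.8 rad of free turning, different for each knob and start and not shown by its angle, comes before the washer bears on the plate.
- knob3: Black wing knob, near right (-x -y), diagonally opposite knob1. Upright wing 48 mm long (its x), 13 mm thick (its y) and 41 mm tall, from 11 to 52 mm above this origin, on a 38 mm disc; grip it across its thickness. Origin on its axis, at the underside of its sprung 34 mm pressure washer, 0.3 to 2.7 mm above the top plate at the start; z up.
- wing3 (a point): Centre of the grip of knob3, on its axis, 41 mm above the knob's origin (about 88 mm above the bench and 28 mm above the disc); x along the wing, y across its thickness. All knobs: turning takes about 0.06 N m when loose; once the washer bears it grows by about 0.25 N m per rad. About 0.15 N m is snug, 0.3 firmly hand-tight, above 0.38 over-tight. Read it while turning: at rest friction can hide it.
- knob4: Black wing knob, far right (+x -y), diagonally opposite knob2. Upright wing 48 mm long (its x), 13 mm thick (its y) and 41 mm tall, from 11 to 52 mm above this origin, on a 38 mm disc; grip it across its thickness. Origin on its axis, at the underside of its sprung 34 mm pressure washer, 0.3 to 2.7 mm above the top plate at the start; z up.
- wing4 (a point): Centre of the grip of knob4, on its axis, 41 mm above the knob's origin (about 88 mm above the bench and 28 mm above the disc); x along the wing, y across its thickness. Behaves as the other three.
- pliers: Small pliers with red handles, 145 mm long, lying flat; a bystander, to be left where it is. Origin at its underside.
- spare_half: Spare steel mould half, plate 110 x 80 x 22 mm; a bystander, to be left where it is. Origin at its underside.
- snail: Small moulded plastic snail, 50 mm; a bystander, to be left where it is. Origin at its underside.
- driver: Screwdriver lying flat; a bystander, to be left where it is. Origin at its underside.
- pot: Yellow jar with a red cap, 70 mm across, 85 mm tall; a bystander, to be left where it is. Origin at its underside.
- hammer: Hammer lying flat; a bystander, to be left where it is. Origin at its underside.
- cup: Grey plastic cup, 72 mm across, 80 mm tall; a bystander, to be left where it is. Origin at its underside.

How it is judged (in metres and radians):
On the way, in this order (a step that is already met when the one before it is completed fails the run):
1. all four knobs are snug: each bears on the top plate with more than 3 N (contact force between each of knob1, knob2, knob3, knob4 and cover above 3 N), for 0.2 s.
2. all four knobs are firmly tight: each presses the top plate with more than 20 N (contact force between each of knob1, knob2, knob3, knob4 and cover above 20 N), for 0.2 s.
At the end, for the whole second after the job is handed in: every knob presses the top plate with more than 20 N and less than 46 N, the plate lies flat and still on the lower half (its underside less than 2 mm above it) (all of step 2 and contact force between each of knob1, knob2, knob3, knob4 and cover below 46 N and z of cover in the frame of mould below 0.032 m and linear speed of cover below 0.01 m/s); the robot touches nothing.
It fails at once if a knob is over-tightened: it presses the plate with more than 46 N (contact force between any of knob1, knob2, knob3, knob4 and cover above 46 N).
It fails at once if a knob is made tight (over 20 N) while another does not yet bear on the plate ((contact force between knob1 and cover above 20 N and contact force between any of knob2, knob3, knob4 and cover below 0.5 N) or (contact force between knob2 and cover above 20 N and contact force between any of knob1, knob3, knob4 and cover below 0.5 N) or (contact force between knob3 and cover above 20 N and contact force between any of knob1, knob2, knob4 and cover below 0.5 N) or (contact force between knob4 and cover above 20 N and contact force between any of knob1, knob2, knob3 and cover below 0.5 N)).
It fails at once if first pass out of star order: two neighbouring knobs bear on the plate (over 3 N) while neither of the other two does ((contact force between each of knob1, knob2 and cover above 3 N and contact force between each of knob3, knob4 and cover below 0.5 N) or (contact force between each of knob2, knob3 and cover above 3 N and contact force between each of knob4, knob1 and cover below 0.5 N) or (contact force between each of knob3, knob4 and cover above 3 N and contact force between each of knob1, knob2 and cover below 0.5 N) or (contact force between each of knob4, knob1 and cover above 3 N and contact force between each of knob2, knob3 and cover below 0.5 N)).
It fails at once if second pass out of star order: two neighbouring knobs are tight (over 20 N) while both others are still only snug (under 16 N) ((contact force between each of knob1, knob2 and cover above 20 N and contact force between each of knob3, knob4 and cover below 16 N) or (contact force between each of knob2, knob3 and cover above 20 N and contact force between each of knob4, knob1 and cover below 16 N) or (contact force between each of knob3, knob4 and cover above 20 N and contact force between each of knob1, knob2 and cover below 16 N) or (contact force between each of knob4, knob1 and cover above 20 N and contact force between each of knob2, knob3 and cover below 16 N)).
It fails at once if a bystander is moved more than 30 mm (distance of any of pliers, spare_half, snail, driver, pot, hammer, cup from where it was at the start of the episode above 0.03 m).
It also fails if it takes over 72 s, if anything falls off the work surface, if the arm or the gripper's body presses on something with over 40 N, if the wrist force passes 120 N, or if a joint passes its speed limit or range.

### The arm

A 6-joint arm with a two-finger parallel gripper is mounted at the origin on the work surface. World frame = base frame: x ahead of the robot, y to its left, z up, the work surface at z = 0. Lengths are in m, angles in degrees, forces in N, time in s.
With the tool pointing down it reaches from about 0.275 to 0.85 m from the base axis. Payload 19 kg.
Tool frame: the origin (TCP) lies at the very end of the fingers, on their centre line; the grasp point (between the pads) lies 19 mm behind it; x points along the fingers, z is the direction in which the jaws open and shut, and the axes are right-handed (so a half turn about x gives the same grasp; the last joint's range is limited). The gripper opens to 85 mm and grips with 20 to 120 N. Pads are 22 mm wide; open, the fingers measure 114 mm over their backs; the gripper's body (76 mm by 85 mm) begins 54 mm behind the grasp point. The pads swing forward as they close: fully open they stand 13 mm farther back than shut.
Start: joints at [-71.161, 8.623, 82.357, -0, 89.026, -7.678], TCP at [0.257, -0.514, 0.231] pointing down, gripper open.
Joint ranges: [-160.23, 160.23], [-39.13, 120.54], [6.94, 153.29], [-79.49, 259.48], [9.18, 160.14], [-161.06, 161.06]. Speed limits (degrees/s): [108.29, 108.29, 127.2, 172.46, 172.46, 172.46].

### API

Orientations are given as [roll, pitch, yaw] about the fixed x, y, z axes, in that order (R = Rz(yaw) Ry(pitch) Rx(roll)).
In Python, from workcell import robot gives the robot as it stands. The module is installed in compiled form; this text tells all that it offers.
- The arm moves only by the tool servo_tool, never from a script. Its argument "motion" is text: rows parted by semicolons, each of 7 numbers parted by spaces: the turn, a rotation vector about the tool's x, y, z in rad, then the shift along the tool's x, y, z in m, then the gripper's target within -1 to 1 (fully open at 1, half-way at 0, shut at -1). A call has 1 to 20 rows; each row shifts and turns the commanded pose from where the row before left it, along the tool's axes as they then stand; what a row does not reach is not made up. A row lasts 1/8 s, in which the tool goes at most 62.5 mm and 10.7 degrees, less where a joint would pass 70% of its speed; a pose out of reach is approached as far as the arm can. A call with a gripper value outside its range is refused whole. The fingers move at their own pace and stop on an object; "grip_force" is the grip in N (left out, the last holds). Time passes only in rows, so rows that do not move let the fingers close. It gives the time, the measured TCP pose, the force and the opening at its end, in the units of the state.
- robot.state(): the state, without advancing time (a new reading comes with each control period).
- robot.capture(name): name is "scene" or "side" or "wrist"; returns (picture, depth): 384x512x3 uint8, red, green, blue; 384x512 float32, m along the optical axis (not along the pixel's ray), 0 where there is no reading.
- robot.get_calibration(name): a dict with "fx", "fy", "cx", "cy" (pixels), "dist" ([k1, k2, p1, p2, k3] as OpenCV has them; the pictures are not rectified), "R" (3x3) and "t" (3): a world point X has camera coordinates R X + t. Camera axes: x right, y down, z forward; pixel columns grow to the right and rows downward; lengths in m; the calibration is good to about 2 mm. A picture is of the moment at which its call begins: read the wrist's pose just before it. get_calibration takes no time and is no camera call; for the wrist camera it gives the pose at the moment of the call.
- robot.job_done(): hands the job in, once; it reports no verdict.
The state is a dict: "clock": time; "q": joint angles; "joint_velocities": joint speeds; "tau": joint torques, N m; "tool_pos": TCP position; "ee_rot": TCP orientation; "contact_force": force on the tool from outside, world axes, zero at the start; "wrist_torque": the same for the moment, N m; "finger_gap": opening from 0.0 (shut) to 1.0 (fully open).
Only numpy, scipy, OpenCV 4.12 (cv2) and the standard library are available. Lean on these libraries where they do the work, as an engineer would, in place of code of your own. Each camera call takes 0.05 s, during which the arm holds its last target. There are 200 camera calls.

## Working session

There is one attempt and no reset: what is moved stays moved. The work goes in short steps, Python scripts to look and compute and a tool call to move; the robot and the scene stay as the last step left them, time stands still between calls to the robot, and variables do not carry over. Pictures are saved under pics/ and viewed, about 8 in all and at most 12, crops included, and the job is handed in when it is done.

Besides the shell and the picture viewer there is one more tool, called after ">>>" as a command line: name --argument value ..., lists and objects as JSON in quotes. servo_tool: Moves the arm, as the interface text tells. Its arguments: {"type":"object","properties":{"motion":{"type":"string"},"grip_force":{"type":"number"}},"required":["motion"]}

```bash
mkdir -p pics
cat > h.py <<'E'
import numpy as np, cv2
from workcell import robot
def save(im,n): cv2.imwrite(f'pics/{n}.png',im[:,:,::-1])
def cloud(name):
    c=robot.get_calibration(name); im,d=robot.capture(name)
    K=np.array([[c['fx'],0,c['cx']],[0,c['fy'],c['cy']],[0,0,1.]])
    h,w=d.shape; u,v=np.meshgrid(np.arange(w),np.arange(h))
    p=cv2.undistortPoints(np.stack([u,v],-1).reshape(-1,1,2).astype(np.float64),K,np.array(c['dist'],float)).reshape(h,w,2)
    P=np.dstack([p[...,0]*d,p[...,1]*d,d]); R=np.array(c['R']);t=np.array(c['t'])
    W=(P-t)@R; W[d==0]=np.nan
    return im,W
E
python3 - <<'E'
from h import *
s=robot.state(); print(s)
for n in('scene','side'):
    im,W=cloud(n); save(im,n); np.save(n+'.npy',W)
E
```

```text
{'clock': 0.0, 'q': array([-7.11622491e+01,  8.65071247e+00,  8.23928977e+01, -1.00694882e-03,
        8.90253204e+01, -7.67793102e+00]), 'joint_velocities': array([ 0.07122392,  0.02230227,  0.04399982,  0.07469957, -0.04435022,
       -0.05508838]), 'tau': array([-1.64363350e-04, -7.13046026e+01, -5.70867884e+01, -4.81436177e-05,
        8.92193522e-03, -2.42684797e-05]), 'tool_pos': array([ 0.25660002, -0.514298  ,  0.23067876]), 'ee_rot': array([173.15885665,  89.93106207, 109.67455633]), 'contact_force': array([ 0.58523471, -0.89537859, -0.17160588]), 'wrist_torque': array([-0.02024419, -0.01300275, -0.01383188]), 'finger_gap': 1.0020045197416723}
```

View pics/scene.png

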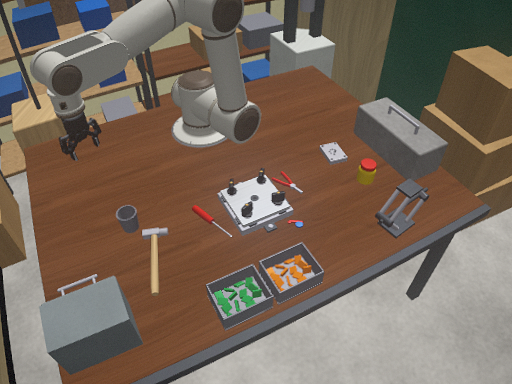

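View pics/side.png

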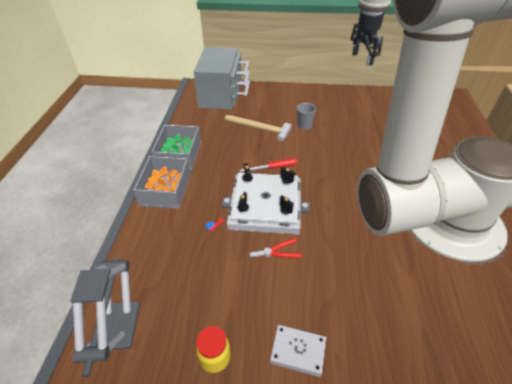

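Run:
```python
from h import *
from scipy.ndimage import label
for n in('scene','side'):
    W=np.load(n+'.npy'); im=cv2.imread(f'pics/{n}.png').astype(int)
    m=(W[...,2]>0.075)&(W[...,2]<0.105)&(im.max(2)<90)&(W[...,0]>.2)
    P=W[m][:,:2]
    L,k=label(m)
    for i in range(1,k+1):
        q=W[L==i]
        if len(q)<40: continue
        print(n,len(q),q.min(0).round(3),q.max(0).round(3),np.median(np.argwhere(L==i),0))
        T=q[q[:,2]>np.percentile(q[:,2],98)-.004][:,:2]
        (c,sz,a)=cv2.minAreaRect(T.astype(np.float32)*1000)
        print('  top rect',np.round(c,1),np.round(sz,1),round(a,1))
```

```text
scene 299 [0.294 1.217 0.075] [0.653 1.265 0.105] [ 98. 471.]
  top rect [ 470.9 1239.9] [ 14.  342.7] 85.4
scene 537 [0.365 0.588 0.075] [0.744 0.756 0.105] [151. 396.]
  top rect [581.5 605.6] [398.3 141.2] 22.7
scene 41 [0.473 0.028 0.075] [0.514 0.059 0.102] [175. 261.]
  top rect [496.4  46.3] [12.7 43.2] 48.0
scene 70 [0.607 0.023 0.076] [0.628 0.067 0.102] [196. 278.]
  top rect [620.7  44.9] [42.8 10.3] 63.7
scene 55 [ 0.616 -0.099  0.076] [ 0.633 -0.06   0.102] [209. 247.]
  top rect [623.8 -78.8] [ 8.  39.2] 8.2
scene 62 [0.862 0.279 0.08 ] [0.921 0.321 0.104] [222. 383.]
  top rect [893.6 286.7] [53.3 13.1] 9.5
scene 455 [ 0.876 -0.77   0.075] [ 0.883 -0.549  0.105] [347.  97.]
  top rect [ 880.  -658.1] [211.3   4.5] 89.8
side 108 [ 0.473 -0.087  0.075] [ 0.516 -0.062  0.102] [173. 287.]
  top rect [495.  -76.1] [12. 43.] 66.5
side 45 [ 0.609 -0.072  0.075] [ 0.623 -0.053  0.103] [173. 247.]
  top rect [614.5 -62.6] [11.1 18.3] 24.2
side 62 [0.61  0.029 0.076] [0.627 0.072 0.101] [202.5 242. ]
  top rect [616.5  49.3] [39.7  5.8] 76.4
side 100 [0.476 0.035 0.075] [0.511 0.064 0.102] [203. 286.]
  top rect [494.   49.8] [ 8.8 40.4] 51.5
side 50 [0.829 0.482 0.087] [0.838 0.508 0.104] [355. 107.]
  top rect [831.  494.8] [25.3  3.6] 88.3
side 40 [0.843 0.508 0.094] [0.86  0.538 0.104] [369.5  90. ]
  top rect [850.4 523.1] [30.8  9.5] 78.9
```

Scene: the mould sits at about px (255,200) in the scene view, with its wing knobs at (261,175), (278,196), (247,209) and (232,187). The side view agrees. Next step is moving above it for one close wrist look.

```bash
cat >> h.py <<'E'
from scipy.spatial.transform import Rotation as Ro
def pose():
    s=robot.state(); return np.array(s['tool_pos']),Ro.from_euler('xyz',s['ee_rot'],degrees=True),s
def goto(pt,yaw):  # yaw (deg) of jaw axis (tool z) in world; returns deltas in the current tool frame
    p,R,s=pose(); zz=np.array([np.cos(np.radians(yaw)),np.sin(np.radians(yaw)),0]); x=np.array([0,0,-1.])
    T=Ro.from_matrix(np.c_[x,np.cross(zz,x),zz])
    print('yaw now',round(yawof(R),1),'turn',(R.inv()*T).as_rotvec().round(4),'shift',R.inv().apply(np.array(pt)-p).round(4),'q',np.round(s['q'],1))
def yawof(R):
    z=R.as_matrix()[:,2]; return np.degrees(np.arctan2(z[1],z[0]))
E
python3 - <<'E'
from h import *
p,R,s=pose(); print(R.as_matrix().round(3))
c=robot.get_calibration('wrist'); Rc=np.array(c['R']); cp=-Rc.T@np.array(c['t'])
print('cam in tool',R.inv().apply(cp-p).round(3),'optical axis in tool',R.inv().apply(Rc[2]).round(3),c['fx'])
goto([.53,-.014,.30],yawof(R)); goto([.53,-.014,.30],90);goto([.53,-.014,.30],-90)
E
```

```text
[[-0.     0.895  0.446]
 [ 0.001  0.446 -0.895]
 [-1.     0.    -0.001]]
cam in tool [-0.143  0.07  -0.   ] optical axis in tool [ 0.961 -0.277 -0.002] 317.44908661054217
yaw now -63.5 turn [-0.     -0.0011 -0.0001] shift [-0.0688  0.468  -0.3257] q [-71.2   8.6  82.4  -0.   89.   -7.7]
yaw now -63.5 turn [-2.6788e+00 -2.0000e-04 -1.5000e-03] shift [-0.0688  0.468  -0.3257] q [-71.2   8.6  82.4  -0.   89.   -7.7]
yaw now -63.5 turn [ 4.628e-01 -1.100e-03  1.000e-04] shift [-0.0688  0.468  -0.3257] q [-71.2   8.6  82.4  -0.   89.   -7.7]
```

>>> servo_tool --motion "0 0 0 0.0008 0.0423 -0.0263 0;0 0 0 0.0008 0.0423 -0.0263 0;0 0 0 0.0008 0.0423 -0.0263 0;0 0 0 0.0008 0.0423 -0.0263 0;0 0 0 0.0008 0.0423 -0.0263 0;0 0 0 0.0008 0.0423 -0.0263 0;0 0 0 0.0008 0.0423 -0.0263 0;0 0 0 0.0008 0.0423 -0.0263 0;0 0 0 0.0008 0.0423 -0.0263 0;0 0 0 0.0008 0.0423 -0.0263 0;0 0 0 0.0008 0.0423 -0.0263 0;0 0 0 0.0008 0.0423 -0.0263 0;0 0 0 0 0 0 0;0 0 0 0 0 0 0" --grip_force 40

```text
clock: 1.85
tool_pos: [0.5697, -0.0056, 0.2213]
ee_rot: [-113.1, 90.0, -176.6]
contact_force: [0.1, 0.8, -0.4]
finger_gap: 0.505
```

Run:
```python
from h import *
from scipy.ndimage import label
p,R,s=pose(); print(p.round(4),yawof(R),s['finger_gap'],s['clock'],s['wrist_torque'],s['contact_force'],np.round(s['q'],1))
im,W=cloud('wrist'); save(im,'w1'); np.save('w1.npy',W)
m=(W[...,2]>0.07)&(W[...,2]<0.11)&(im.max(2)<120)
L,k=label(m)
for i in range(1,k+1):
    q=W[L==i]
    if len(q)<150: continue
    zt=np.percentile(q[:,2],95); T=q[q[:,2]>zt-.004][:,:2]
    (c,sz,a)=cv2.minAreaRect(T.astype(np.float32)*1000)
    print(len(q),len(T),'z',zt.round(4),'px',np.median(np.argwhere(L==i),0),np.round(c,1),np.round(sz,1),round(a,1),'mean',(T.mean(0)*1000).round(1))
    v=np.linalg.svd(T-T.mean(0),full_matrices=False)[2][0]; print('   long axis deg',np.degrees(np.arctan2(v[1],v[0])).round(1))
```

```text
[ 0.5697 -0.0056  0.2213] -63.45612415561271 0.5052550635841346 1.85 [ 0.07252939  0.0145196  -0.04159896] [ 0.13421946  0.82534001 -0.3853672 ] [-8.3  8.2 84.  -0.  87.9 55.1]
963 858 z 0.1004 px [104. 223.] [615.3  47.5] [47.1 16.8] 78.2 mean [615.8  47.8]
   long axis deg -104.8
1064 731 z 0.1013 px [168. 350.] [616.7 -76.1] [15.9 47.5] 21.3 mean [616.6 -75.7]
   long axis deg -71.4
1070 638 z 0.1012 px [227. 171.] [492.   46.4] [16.8 47.4] 45.1 mean [493.1  46.2]
   long axis deg 139.5
1019 480 z 0.1008 px [280. 282.] [489.6 -75.1] [17.4 40.4] 55.3 mean [490.6 -74.3]
   long axis deg 153.6
```

View pics/w1.png

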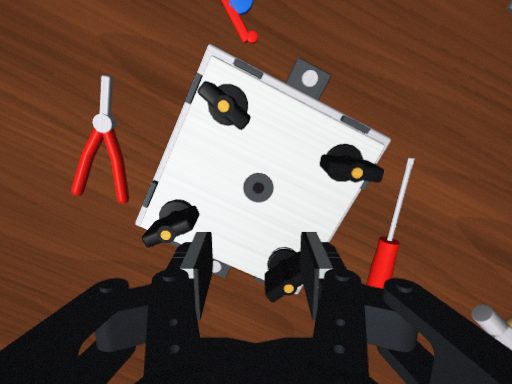

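The wrist view shows all four knobs: knob1 (227,104), knob4 (350,168), knob2 (171,227), knob3 (282,280). The mould is at yaw ≈ 0, centred near (0.554, -0.014). Starting with knob1.

>>> servo_tool --motion "-0.144 0 0 0.015 0 0 0;-0.144 0 0 0.015 0 0 0;-0.144 0 0 0.015 0 0 0;-0.144 0 0 0.015 0 0 0;-0.144 0 0 0.015 0 0 0;-0.144 0 0 0.015 0 0 0;0 0 0 0 0.0315 0.0158 0;0 0 0 0 0.0315 0.0158 0;0 0 0 0.015 0 0 0;0 0 0 0.016 0 0 0;0 0 0 0.016 0 0 0;0 0 0 0.015 0 0 0;0 0 0 0 0 0 0;0 0 0 0 0 0 0"

```text
clock: 3.65
tool_pos: [0.6161, 0.0479, 0.0702]
ee_rot: [18.9, 90.0, 4.9]
contact_force: [0.4, 0.9, -0.0]
finger_gap: 0.498
```

```bash
cat > r.py <<'E'
from h import *
p,R,s=pose(); print(round(s['clock'],2),p.round(4),'yaw',round(yawof(R),2),'gap',round(s['finger_gap'],3),'M',np.round(s['wrist_torque'],3),'F',np.round(s['contact_force'],1),'tau6',round(s['tau'][5],3),'q6',round(s['q'][5],1))
E
python3 r.py
```

```text
3.65 [0.6161 0.0479 0.0702] yaw -13.99 gap 0.498 M [ 0.022 -0.041  0.026] F [ 0.4  0.9 -0. ] tau6 -0.003 q6 11.3
```

>>> servo_tool --motion "0 0 0 0 0 0 -1;0 0 0 0 0 0 -1;0 0 0 0 0 0 -1;0 0 0 0 0 0 -1;0 0 0 0 0 0 -1"

```text
clock: 4.28
tool_pos: [0.6161, 0.0481, 0.0702]
ee_rot: [18.2, 90.0, 4.3]
contact_force: [-0.7, 0.0, 5.8]
finger_gap: 0.147
```

```bash
python3 r.py; python3 -c "
from h import *
im,_=robot.capture('wrist');save(im,'w2')"; python3 r.py
```

```text
4.28 [0.6161 0.0481 0.0702] yaw -13.98 gap 0.147 M [-0.008  0.102 -0.063] F [-0.7  0.   5.8] tau6 -0.063 q6 11.3
4.33 [0.6162 0.0481 0.0702] yaw -13.98 gap 0.145 M [ 0.06   0.078 -0.016] F [-0.1 -0.6  5.9] tau6 -0.063 q6 11.3
```

View pics/w2.png

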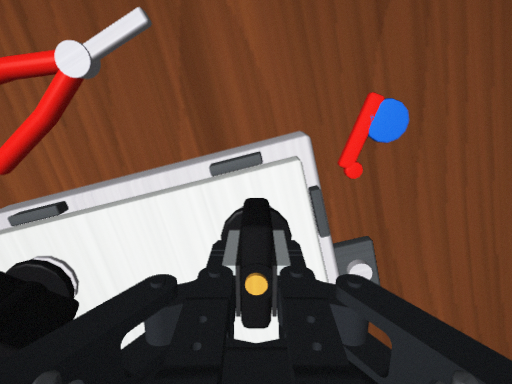

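Grip on knob1 is centred (wing between pads at about (257,260)). Turning with torque readings.

>>> servo_tool --motion "0.05 0 0 0.0002 0 0 -1;0.05 0 0 0.0002 0 0 -1"

```text
clock: 4.58
tool_pos: [0.6162, 0.048, 0.0699]
ee_rot: [20.3, 89.9, 0.5]
contact_force: [0.8, -0.6, 7.0]
finger_gap: 0.141
```

```bash
python3 r.py
```

```text
4.58 [0.6162 0.048  0.0699] yaw -19.8 gap 0.141 M [ 0.021 -0.009 -0.014] F [ 0.8 -0.6  7. ] tau6 -1.315 q6 17.1
```

>>> servo_tool --motion "0.05 0 0 0.0002 0 0 -1;0.05 0 0 0.0002 0 0 -1"

```text
clock: 4.82
tool_pos: [0.6163, 0.048, 0.0695]
ee_rot: [23.5, 89.9, -2.1]
contact_force: [0.0, -0.6, 7.3]
finger_gap: 0.145
```

```bash
python3 r.py
```

```text
4.83 [0.6163 0.048  0.0695] yaw -25.53 gap 0.145 M [-0.069 -0.044  0.058] F [ 0.  -0.6  7.3] tau6 -1.274 q6 22.8
```

>>> servo_tool --motion "0.05 0 0 0.0002 0 0 -1;0.05 0 0 0.0002 0 0 -1"

```text
clock: 5.08
tool_pos: [0.6164, 0.0479, 0.0693]
ee_rot: [26.2, 89.9, -5.1]
contact_force: [0.2, -0.5, 8.0]
finger_gap: 0.142
```

```bash
python3 r.py
```

```text
5.08 [0.6164 0.0479 0.0693] yaw -31.26 gap 0.142 M [-0.165 -0.114  0.1  ] F [ 0.2 -0.5  8. ] tau6 -1.228 q6 28.6
```

>>> servo_tool --motion "0.05 0 0 0.0002 0 0 -1;0.05 0 0 0.0002 0 0 -1"

```text
clock: 5.32
tool_pos: [0.6165, 0.0479, 0.069]
ee_rot: [29.7, 89.9, -7.3]
contact_force: [0.9, -1.1, 9.2]
finger_gap: 0.144
```

```bash
python3 r.py
```

```text
5.33 [0.6165 0.0479 0.069 ] yaw -36.98 gap 0.144 M [-0.2   -0.102  0.192] F [ 0.9 -1.1  9.2] tau6 -1.177 q6 34.3
```

```bash
cat > a.py <<'E'
from h import *
import sys
n=int(sys.argv[1]); M=[];T=[];F=[]
for i in range(n):
    if i: robot.capture('wrist')
    s=robot.state(); M.append(s['wrist_torque']);T.append(s['tau'][5]);F.append(s['contact_force'])
M=np.array(M); print('Mz',M[:,2].round(3),'mean',M.mean(0).round(3),'sd',M.std(0).round(3),'tau6',np.round(T,3),'F',np.mean(F,0).round(1))
E
python3 a.py 8; python3 r.py
```

```text
Mz [ 0.192  0.045 -0.038 -0.064 -0.076 -0.064 -0.082 -0.081] mean [-0.192 -0.118 -0.021] sd [0.028 0.028 0.089] tau6 [-1.177 -0.926  1.096  0.37   0.047 -0.043 -0.064 -0.069] F [ 1.  -1.2  8.8]
5.67 [0.6166 0.0479 0.0691] yaw -36.9 gap 0.142 M [-0.161 -0.149 -0.081] F [ 1.6 -1.2  8.3] tau6 -0.069 q6 34.2
```

>>> servo_tool --motion "0 0 0 0 0 0 0;0 0 0 0 0 0 0;0 0 0 -0.03 0 0 0;0 0 0 -0.03 0 0 0;0 0 0 0 -0.0579 -0.0081 0;0 0 0 0 -0.0579 -0.0081 0;0 0 0 0 -0.0579 -0.0081 0;-0.179 0 0 0 0 0 0;-0.179 0 0 0 0 0 0;-0.179 0 0 0 0 0 0;-0.179 0 0 0 0 0 0;-0.179 0 0 0 0 0 0;-0.179 0 0 0 0 0 0;-0.179 0 0 0 0 0 0;-0.179 0 0 0 0 0 0;-0.179 0 0 0 0 0 0;-0.179 0 0 0 0 0 0;-0.179 0 0 0 0 0 0;-0.179 0 0 0 0 0 0;0 0 0 0 0 0 0"

```text
clock: 8.18
tool_pos: [0.492, -0.0762, 0.128]
ee_rot: [62.2, 90.0, 148.3]
contact_force: [0.6, 0.0, -0.2]
finger_gap: 0.502
```

```bash
python3 r.py; python3 a.py 4;python3 -c "
from h import *
im,W=cloud('wrist');save(im,'w3');np.save('w3.npy',W)"
```

```text
8.18 [ 0.492  -0.0762  0.128 ] yaw 86.13 gap 0.502 M [-0.003  0.007  0.013] F [ 0.6  0.  -0.2] tau6 -3.56 q6 -103.8
Mz [ 0.013 -0.056  0.008  0.014] mean [ 0.028  0.006 -0.005] sd [0.023 0.017 0.03 ] tau6 [-3.56  -1.478 -0.458 -0.06 ] F [ 0.3 -0.1 -0.4]
```

>>> servo_tool --motion "0.05 0 0 0.0002 0 0 0;0.05 0 0 0.0002 0 0 0"

```text
clock: 8.62
tool_pos: [0.4922, -0.0763, 0.1277]
ee_rot: [23.5, 90.0, 103.7]
contact_force: [0.5, -0.8, -0.3]
finger_gap: 0.504
```

```bash
python3 r.py
```

```text
8.62 [ 0.4922 -0.0763  0.1277] yaw 80.21 gap 0.504 M [ 0.026  0.001 -0.004] F [ 0.5 -0.8 -0.3] tau6 -1.353 q6 -97.9
```

>>> servo_tool --motion "0.05 0 0 0.0002 0 0 0;0.05 0 0 0.0002 0 0 0"

```text
clock: 8.88
tool_pos: [0.4921, -0.0763, 0.1273]
ee_rot: [52.4, 90.0, 126.9]
contact_force: [-0.4, 0.1, 0.3]
finger_gap: 0.497
```

```bash
python3 r.py
```

```text
8.88 [ 0.4921 -0.0763  0.1273] yaw 74.48 gap 0.497 M [ 0.023 -0.001 -0.007] F [-0.4  0.1  0.3] tau6 -1.323 q6 -92.2
```

>>> servo_tool --motion "0.05 0 0 0.0002 0 0 0;0.05 0 0 0.0002 0 0 0"

```text
clock: 9.12
tool_pos: [0.4921, -0.0763, 0.1269]
ee_rot: [60.8, 90.0, 129.5]
contact_force: [0.4, 0.5, 0.1]
finger_gap: 0.501
```

```bash
python3 r.py
```

```text
9.12 [ 0.4921 -0.0763  0.1269] yaw 68.75 gap 0.501 M [-0.021  0.012 -0.065] F [0.4 0.5 0.1] tau6 -1.323 q6 -86.4
```

>>> servo_tool --motion "0.05 0 0 0.0002 0 0 0;0.05 0 0 0.0002 0 0 0"

```text
clock: 9.38
tool_pos: [0.4921, -0.0763, 0.1265]
ee_rot: [36.3, 90.0, 99.3]
contact_force: [-0.4, 0.7, -0.3]
finger_gap: 0.503
```

```bash
python3 r.py; python3 -c "
from h import *
W=np.load('w3.npy');im=cv2.imread('pics/w3.png')
m=(W[...,2]>0.09)&(W[...,2]<0.11)&(im.max(2)<120)&(np.hypot(W[...,0]-.4926,W[...,1]+.0761)<.035)
q=W[m]; print(len(q),q.mean(0).round(4)); v=np.linalg.svd(q[:,:2]-q[:,:2].mean(0),full_matrices=False)[2][0]; print(np.degrees(np.arctan2(v[1],v[0])),cv2.minAreaRect((q[:,:2]*1000).astype(np.float32)))"
```

```text
9.38 [ 0.4921 -0.0763  0.1265] yaw 63.02 gap 0.503 M [ 0.036 -0.061 -0.002] F [-0.4  0.7 -0.3] tau6 -1.323 q6 -80.7
1676 [ 0.4899 -0.0773  0.0991]
-27.80539280330953 ((492.0892028808594, -77.57501220703125), (16.83464241027832, 47.205223083496094), 56.692691802978516)
```

View pics/w3.png

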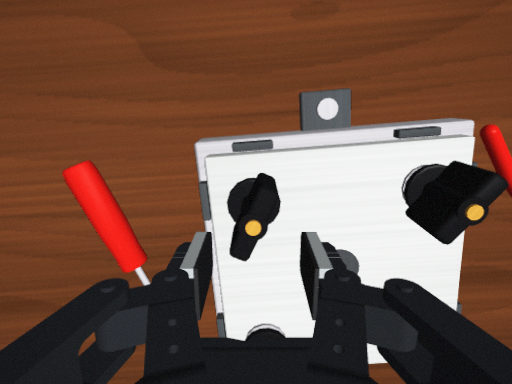

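Free-air turning gives a steady tau6 of -1.323, so torque on the knob = tau6 + 1.323 while turning. Knob1 read 0.05, 0.095 and 0.146 N m, so it is snug. Image: wing3 is between the open jaws at (255,215). Now gripping and turning knob3.

>>> servo_tool --motion "0 0 0 0.019 0 0 0;0 0 0 0.019 0 0 0;0 0 0 0.019 0 0 0;0 0 0 0 0 0 -1;0 0 0 0 0 0 -1;0 0 0 0 0 0 -1;0 0 0 0 0 0 -1;0 0 0 0 0 0 -1;0 0 0 0 0 0 -1"

```text
clock: 10.5
tool_pos: [0.4919, -0.0769, 0.0701]
ee_rot: [-175.2, 89.9, -112.0]
contact_force: [-4.2, -6.5, -2.5]
finger_gap: 0.146
```

```bash
python3 r.py
```

```text
10.5 [ 0.4919 -0.0769  0.0701] yaw 63.2 gap 0.146 M [-1.032  0.725 -0.043] F [-4.2 -6.5 -2.5] tau6 -0.056 q6 -80.9
```

>>> servo_tool --motion "0.05 0 0 0.0002 0 0 -1;0.05 0 0 0.0001 0 0 -1"

```text
clock: 10.75
tool_pos: [0.492, -0.0769, 0.0698]
ee_rot: [-163.4, 89.9, -106.0]
contact_force: [-1.3, -5.7, -4.9]
finger_gap: 0.146
```

```bash
python3 r.py
```

```text
10.75 [ 0.492  -0.0769  0.0698] yaw 57.39 gap 0.146 M [-0.968  0.495  0.113] F [-1.3 -5.7 -4.9] tau6 -1.285 q6 -75.1
```

>>> servo_tool --motion "0.05 0 0 0.0002 0 0 -1;0.05 0 0 0.0001 0 0 -1"

```text
clock: 11.0
tool_pos: [0.492, -0.0768, 0.0695]
ee_rot: [-153.0, 89.9, -101.3]
contact_force: [-2.5, -4.2, -7.0]
finger_gap: 0.149
```

```bash
python3 r.py
```

```text
11.0 [ 0.492  -0.0768  0.0695] yaw 51.65 gap 0.149 M [-0.857  0.332  0.05 ] F [-2.5 -4.2 -7. ] tau6 -1.249 q6 -69.3
```

>>> servo_tool --motion "0.05 0 0 0.0002 0 0 -1;0.05 0 0 0.0001 0 0 -1"

```text
clock: 11.25
tool_pos: [0.4921, -0.0767, 0.0692]
ee_rot: [-132.9, 90.0, -87.0]
contact_force: [-1.3, -5.0, -7.2]
finger_gap: 0.144
```

```bash
python3 r.py
```

```text
11.25 [ 0.4921 -0.0767  0.0692] yaw 45.93 gap 0.144 M [-0.773  0.158  0.091] F [-1.3 -5.  -7.2] tau6 -1.243 q6 -63.6
```

>>> servo_tool --motion "0.05 0 0 0.0002 0 0 -1;0.05 0 0 0.0001 0 0 -1"

```text
clock: 11.5
tool_pos: [0.4922, -0.0767, 0.0689]
ee_rot: [-113.9, 90.0, -73.7]
contact_force: [-0.5, -4.1, -9.0]
finger_gap: 0.146
```

```bash
python3 r.py
```

```text
11.5 [ 0.4922 -0.0767  0.0689] yaw 40.2 gap 0.146 M [-0.689 -0.037  0.069] F [-0.5 -4.1 -9. ] tau6 -1.238 q6 -57.9
```

>>> servo_tool --motion "0.05 0 0 0.0002 0 0 -1;0.05 0 0 0.0001 0 0 -1"

```text
clock: 11.75
tool_pos: [0.4923, -0.0766, 0.0685]
ee_rot: [-93.7, 90.0, -59.2]
contact_force: [1.2, -2.7, -8.9]
finger_gap: 0.142
```

```bash
python3 r.py
```

```text
11.75 [ 0.4923 -0.0766  0.0685] yaw 34.47 gap 0.142 M [-0.615 -0.278  0.08 ] F [ 1.2 -2.7 -8.9] tau6 -1.228 q6 -52.2
```

>>> servo_tool --motion "0.05 0 0 0.0002 0 0 -1;0.05 0 0 0.0002 0 0 -1"

```text
clock: 12.0
tool_pos: [0.4924, -0.0766, 0.0682]
ee_rot: [-70.7, 89.9, -42.0]
contact_force: [0.7, -3.9, -6.1]
finger_gap: 0.148
```

```bash
python3 r.py
```

```text
12.0 [ 0.4924 -0.0766  0.0682] yaw 28.74 gap 0.148 M [-0.489 -0.261  0.199] F [ 0.7 -3.9 -6.1] tau6 -1.188 q6 -46.4
```

>>> servo_tool --motion "0.05 0 0 0.0002 0 0 -1;0.05 0 0 0.0002 0 0 -1"

```text
clock: 12.25
tool_pos: [0.4925, -0.0766, 0.068]
ee_rot: [-60.3, 89.9, -37.3]
contact_force: [-0.4, -2.4, -4.2]
finger_gap: 0.143
```

```bash
python3 r.py
```

```text
12.25 [ 0.4925 -0.0766  0.068 ] yaw 23.01 gap 0.143 M [-0.364 -0.128  0.173] F [-0.4 -2.4 -4.2] tau6 -1.158 q6 -40.7
```

Knob3 corrected for axial load is about 0.15 N m, so it is snug. On to knob2.

>>> servo_tool --motion "0 0 0 0 0 0 0;0 0 0 0 0 0 0;0 0 0 -0.031 0 0 0;0 0 0 -0.031 0 0 0;0 0 0 0 0.0382 0.0162 0;0 0 0 0 0.0382 0.0162 0;0 0 0 0 0.0382 0.0162 0;-0.153 0 0 0 0 0 0;-0.153 0 0 0 0 0 0;-0.154 0 0 0 0 0 0;0 0 0 0.02 0 0 0;0 0 0 0.02 0 0 0;0 0 0 0.02 0 0 0;0 0 0 0 0 0 -1;0 0 0 0 0 0 -1;0 0 0 0 0 0 -1;0 0 0 0 0 0 -1;0 0 0 0 0 0 -1;0 0 0 0 0 0 -1"

```text
clock: 14.62
tool_pos: [0.4913, 0.0475, 0.07]
ee_rot: [179.7, 89.9, -130.7]
contact_force: [-8.3, -7.1, -0.5]
finger_gap: 0.149
```

```bash
sed -i "s/^p,R.*/&\nprint('T',round(s['tau'][5]+1.323+.0035*s['contact_force'][2],3))/" r.py; python3 r.py
```

```text
14.62 [0.4913 0.0475 0.07  ] yaw 49.52 gap 0.149 M [-1.305  1.316  0.003] F [-8.3 -7.1 -0.5] tau6 -0.012 q6 -52.9
T 1.309
```

>>> servo_tool --motion "0.05 0 0 0.0002 0 0 -1;0.05 0 0 0.0002 0 0 -1"

```text
clock: 14.88
tool_pos: [0.4913, 0.0476, 0.0696]
ee_rot: [-172.5, 89.9, -128.8]
contact_force: [-6.5, -7.3, 0.1]
finger_gap: 0.149
```

```bash
python3 r.py
```

```text
14.88 [0.4913 0.0476 0.0696] yaw 43.7 gap 0.149 M [-1.125  1.169  0.032] F [-6.5 -7.3  0.1] tau6 -1.307 q6 -47.0
T 0.016
```

>>> servo_tool --motion "0.05 0 0 0.0002 0 0 -1;0.05 0 0 0.0002 0 0 -1"

```text
clock: 15.12
tool_pos: [0.4915, 0.0476, 0.0693]
ee_rot: [-156.7, 89.9, -118.7]
contact_force: [-5.8, -6.6, -0.2]
finger_gap: 0.146
```

```bash
python3 r.py
```

```text
15.12 [0.4915 0.0476 0.0693] yaw 37.97 gap 0.146 M [-1.103  0.952  0.046] F [-5.8 -6.6 -0.2] tau6 -1.275 q6 -41.3
T 0.047
```

>>> servo_tool --motion "0.05 0 0 0.0002 0 0 -1;0.05 0 0 0.0002 0 0 -1"

```text
clock: 15.38
tool_pos: [0.4916, 0.0476, 0.0689]
ee_rot: [-136.4, 89.9, -104.2]
contact_force: [-5.4, -5.8, -0.3]
finger_gap: 0.143
```

```bash
python3 r.py
```

```text
15.38 [0.4916 0.0476 0.0689] yaw 32.24 gap 0.143 M [-1.045  0.796  0.062] F [-5.4 -5.8 -0.3] tau6 -1.272 q6 -35.6
T 0.05
```

>>> servo_tool --motion "0.05 0 0 0.0002 0 0 -1;0.05 0 0 0.0002 0 0 -1"

```text
clock: 15.62
tool_pos: [0.4917, 0.0477, 0.0686]
ee_rot: [-116.7, 89.9, -90.2]
contact_force: [-4.8, -5.3, -0.6]
finger_gap: 0.149
```

```bash
python3 r.py
```

```text
15.62 [0.4917 0.0477 0.0686] yaw 26.51 gap 0.149 M [-1.037  0.713  0.092] F [-4.8 -5.3 -0.6] tau6 -1.27 q6 -29.9
T 0.051
```

>>> servo_tool --motion "0.05 0 0 0.0002 0 0 -1;0.05 0 0 0.0002 0 0 -1"

```text
clock: 15.88
tool_pos: [0.4918, 0.0477, 0.0683]
ee_rot: [-92.1, 89.9, -71.3]
contact_force: [-4.0, -5.4, 0.9]
finger_gap: 0.146
```

```bash
python3 r.py
```

```text
15.88 [0.4918 0.0477 0.0683] yaw 20.78 gap 0.146 M [-0.923  0.586  0.074] F [-4.  -5.4  0.9] tau6 -1.245 q6 -24.1
T 0.081
```

>>> servo_tool --motion "0.05 0 0 0.0002 0 0 -1;0.05 0 0 0.0002 0 0 -1"

```text
clock: 16.12
tool_pos: [0.492, 0.0477, 0.068]
ee_rot: [-70.6, 89.9, -55.6]
contact_force: [-3.6, -5.9, 1.7]
finger_gap: 0.141
```

```bash
python3 r.py
```

```text
16.12 [0.492  0.0477 0.068 ] yaw 15.05 gap 0.141 M [-0.912  0.571  0.162] F [-3.6 -5.9  1.7] tau6 -1.21 q6 -18.4
T 0.119
```

>>> servo_tool --motion "0.05 0 0 0.0002 0 0 -1"

```text
clock: 16.25
tool_pos: [0.492, 0.0477, 0.0679]
ee_rot: [-60.5, 89.9, -48.3]
contact_force: [-3.0, -6.0, 1.8]
finger_gap: 0.145
```

```bash
python3 r.py
```

```text
16.25 [0.492  0.0477 0.0679] yaw 12.19 gap 0.145 M [-0.962  0.533  0.119] F [-3.  -6.   1.8] tau6 -1.194 q6 -15.5
T 0.135
```

>>> servo_tool --motion "0 0 0 0 0 0 0;0 0 0 0 0 0 0;0 0 0 -0.031 0 0 0;-0.116 0 0 -0.031 0 0 0;0 0 0 0 -0.0526 0.0258 0;0 0 0 0 -0.0526 0.0258 0;0 0 0 0 -0.0526 0.0258 0;0 0 0 0 0 0 0;0 0 0 0.02 0 0 0;0 0 0 0.02 0 0 0;0 0 0 0.02 0 0 0;0 0 0 0 0 0 -1;0 0 0 0 0 0 -1;0 0 0 0 0 0 -1;0 0 0 0 0 0 -1;0 0 0 0 0 0 -1;0 0 0 0 0 0 -1"

```text
clock: 18.38
tool_pos: [0.6163, -0.0758, 0.0694]
ee_rot: [7.6, 90.0, 26.5]
contact_force: [-3.5, 4.4, 6.8]
finger_gap: 0.143
```

```bash
python3 r.py
```

```text
18.38 [ 0.6163 -0.0758  0.0694] yaw 18.91 gap 0.143 M [ 0.849  0.655 -0.052] F [-3.5  4.4  6.8] tau6 -0.037 q6 -33.0
T 1.31
```

>>> servo_tool --motion "0.05 0 0 0.0002 0 0 -1;0.05 0 0 0.0002 0 0 -1"

```text
clock: 18.62
tool_pos: [0.6164, -0.0757, 0.069]
ee_rot: [7.4, 89.9, 20.5]
contact_force: [-1.5, 4.9, 7.1]
finger_gap: 0.146
```

```bash
python3 r.py
```

```text
18.62 [ 0.6164 -0.0757  0.069 ] yaw 13.1 gap 0.146 M [1.    0.449 0.032] F [-1.5  4.9  7.1] tau6 -1.319 q6 -27.2
T 0.029
```

>>> servo_tool --motion "0.05 0 0 0.0002 0 0 -1;0.05 0 0 0.0002 0 0 -1"

```text
clock: 18.88
tool_pos: [0.6165, -0.0757, 0.0687]
ee_rot: [10.8, 89.9, 18.1]
contact_force: [-2.0, 5.2, 7.1]
finger_gap: 0.149
```

```bash
python3 r.py
```

```text
18.88 [ 0.6165 -0.0757  0.0687] yaw 7.37 gap 0.149 M [1.003 0.332 0.061] F [-2.   5.2  7.1] tau6 -1.287 q6 -21.5
T 0.061
```

>>> servo_tool --motion "0.05 0 0 0.0002 0 0 -1;0.05 0 0 0.0002 0 0 -1"

```text
clock: 19.12
tool_pos: [0.6167, -0.0757, 0.0683]
ee_rot: [12.1, 89.9, 13.7]
contact_force: [-1.0, 5.6, 5.6]
finger_gap: 0.146
```

```bash
python3 r.py
```

```text
19.12 [ 0.6167 -0.0757  0.0683] yaw 1.64 gap 0.146 M [1.078 0.091 0.073] F [-1.   5.6  5.6] tau6 -1.286 q6 -15.8
T 0.057
```

Still loose; continuing.

>>> servo_tool --motion "0.05 0 0 0.0002 0 0 -1;0.05 0 0 0.0002 0 0 -1"

```text
clock: 19.38
tool_pos: [0.6168, -0.0757, 0.068]
ee_rot: [15.0, 89.9, 10.9]
contact_force: [1.0, 5.2, 6.7]
finger_gap: 0.142
```

```bash
python3 r.py
```

```text
19.38 [ 0.6168 -0.0757  0.068 ] yaw -4.1 gap 0.142 M [ 1.033 -0.067  0.058] F [1.  5.2 6.7] tau6 -1.285 q6 -10.0
T 0.062
```

>>> servo_tool --motion "0.05 0 0 0.0002 0 0 -1;0.05 0 0 0.0002 0 0 -1"

```text
clock: 19.62
tool_pos: [0.617, -0.0757, 0.0676]
ee_rot: [17.9, 89.9, 8.1]
contact_force: [1.2, 5.1, 6.2]
finger_gap: 0.143
```

```bash
python3 r.py
```

```text
19.62 [ 0.617  -0.0757  0.0676] yaw -9.82 gap 0.143 M [ 1.025 -0.131  0.006] F [1.2 5.1 6.2] tau6 -1.275 q6 -4.3
T 0.069
```

>>> servo_tool --motion "0.05 0 0 0.0002 0 0 -1;0.05 0 0 0.0002 0 0 -1"

```text
clock: 19.88
tool_pos: [0.6171, -0.0757, 0.0674]
ee_rot: [20.5, 89.8, 5.0]
contact_force: [1.4, 5.7, 7.3]
finger_gap: 0.144
```

```bash
python3 r.py
```

```text
19.88 [ 0.6171 -0.0757  0.0674] yaw -15.55 gap 0.144 M [ 1.023 -0.337  0.095] F [1.4 5.7 7.3] tau6 -1.234 q6 1.4
T 0.115
```

>>> servo_tool --motion "0.05 0 0 0.0002 0 0 -1"

```text
clock: 20.0
tool_pos: [0.6172, -0.0757, 0.0672]
ee_rot: [22.8, 89.8, 4.4]
contact_force: [2.8, 4.6, 8.2]
finger_gap: 0.145
```

```bash
python3 r.py
```

```text
20.0 [ 0.6172 -0.0757  0.0672] yaw -18.42 gap 0.145 M [ 0.943 -0.298  0.106] F [2.8 4.6 8.2] tau6 -1.215 q6 4.3
T 0.136
```

All four are snug (T ≈ 0.178, 0.150, 0.135, 0.136 N m). After a pause, the second pass starts from this corner (knob4 → knob2 → knob1 → knob3), watching the slope.

>>> servo_tool --motion "0 0 0 0 0 0 -1;0 0 0 0 0 0 -1;0 0 0 0 0 0 -1"

```text
clock: 20.38
tool_pos: [0.6172, -0.0758, 0.0673]
ee_rot: [22.7, 89.8, 4.4]
contact_force: [2.5, 5.6, 7.4]
finger_gap: 0.146
```

>>> servo_tool --motion "0.05 0 0 0.0002 0 0 -1;0.05 0 0 0.0001 0 0 -1"

```text
clock: 20.62
tool_pos: [0.6173, -0.0758, 0.067]
ee_rot: [25.5, 89.8, 1.3]
contact_force: [2.6, 5.2, 7.1]
finger_gap: 0.148
```

```bash
python3 r.py
```

```text
20.62 [ 0.6173 -0.0758  0.067 ] yaw -24.14 gap 0.148 M [ 0.873 -0.457  0.201] F [2.6 5.2 7.1] tau6 -1.202 q6 10.0
T 0.146
```

>>> servo_tool --motion "0.05 0 0 0.0002 0 0 -1;0.05 0 0 0.0001 0 0 -1"

```text
clock: 20.88
tool_pos: [0.6174, -0.0758, 0.0668]
ee_rot: [29.5, 89.8, -0.4]
contact_force: [4.5, 4.9, 7.0]
finger_gap: 0.146
```

```bash
python3 r.py
```

```text
20.88 [ 0.6174 -0.0758  0.0668] yaw -29.87 gap 0.146 M [ 0.852 -0.68   0.168] F [4.5 4.9 7. ] tau6 -1.124 q6 15.7
T 0.224
```

>>> servo_tool --motion "0.05 0 0 0.0002 0 0 -1;0.05 0 0 0.0001 0 0 -1"

```text
clock: 21.12
tool_pos: [0.6175, -0.0759, 0.0665]
ee_rot: [33.1, 89.8, -2.5]
contact_force: [5.1, 3.2, 6.9]
finger_gap: 0.145
```

```bash
python3 r.py
```

```text
21.12 [ 0.6175 -0.0759  0.0665] yaw -35.6 gap 0.145 M [ 0.757 -0.809  0.288] F [5.1 3.2 6.9] tau6 -1.075 q6 21.5
T 0.273
```

>>> servo_tool --motion "-0.05 0 0 -0.0002 0 0 -1;-0.05 0 0 -0.0001 0 0 -1"

```text
clock: 21.38
tool_pos: [0.6174, -0.0758, 0.0668]
ee_rot: [31.2, 89.8, 1.5]
contact_force: [4.0, 5.4, 7.6]
finger_gap: 0.151
```

```bash
python3 r.py
```

```text
21.38 [ 0.6174 -0.0758  0.0668] yaw -29.7 gap 0.151 M [ 0.914 -0.565 -0.151] F [4.  5.4 7.6] tau6 1.247 q6 15.6
T 2.596
```

>>> servo_tool --motion "-0.05 0 0 -0.0002 0 0 -1"

```text
clock: 21.5
tool_pos: [0.6174, -0.0758, 0.0669]
ee_rot: [28.9, 89.8, 2.0]
contact_force: [4.1, 6.3, 6.6]
finger_gap: 0.139
```

```bash
python3 r.py
```

```text
21.5 [ 0.6174 -0.0758  0.0669] yaw -26.83 gap 0.139 M [ 0.935 -0.57  -0.097] F [4.1 6.3 6.6] tau6 1.202 q6 12.7
T 2.548
```

>>> servo_tool --motion "0.05 0 0 0.0002 0 0 -1;0.05 0 0 0.0001 0 0 -1"

```text
clock: 21.75
tool_pos: [0.6175, -0.0759, 0.0667]
ee_rot: [31.5, 89.8, -1.2]
contact_force: [5.5, 4.7, 6.2]
finger_gap: 0.145
```

```bash
python3 r.py
```

```text
21.75 [ 0.6175 -0.0759  0.0667] yaw -32.73 gap 0.145 M [ 0.769 -0.772  0.234] F [5.5 4.7 6.2] tau6 -1.16 q6 18.6
T 0.185
```

>>> servo_tool --motion "0.05 0 0 0.0002 0 0 -1"

```text
clock: 21.88
tool_pos: [0.6175, -0.0759, 0.0665]
ee_rot: [33.0, 89.8, -2.6]
contact_force: [5.6, 4.1, 7.5]
finger_gap: 0.145
```

```bash
python3 r.py
```

```text
21.88 [ 0.6175 -0.0759  0.0665] yaw -35.6 gap 0.145 M [ 0.747 -0.78   0.296] F [5.6 4.1 7.5] tau6 -1.077 q6 21.5
T 0.273
```

Reversing gives a force estimate from the tightening/loosening asymmetry: about 22 N at T = 0.27. Aiming for T ≈ 0.33 keeps every estimate inside 20–46 N.

>>> servo_tool --motion "0.04 0 0 0.0002 0 0 -1;0.04 0 0 0.0001 0 0 -1"

```text
clock: 22.12
tool_pos: [0.6176, -0.076, 0.0663]
ee_rot: [35.6, 89.8, -4.6]
contact_force: [6.2, 2.8, 7.2]
finger_gap: 0.146
```

```bash
python3 r.py
```

```text
22.12 [ 0.6176 -0.076   0.0663] yaw -40.16 gap 0.146 M [ 0.69  -0.827  0.335] F [6.2 2.8 7.2] tau6 -0.764 q6 26.0
T 0.584
```

>>> servo_tool --motion "0.04 0 0 0.0001 0 0 -1"

```text
clock: 22.25
tool_pos: [0.6177, -0.076, 0.0662]
ee_rot: [37.5, 89.8, -4.9]
contact_force: [5.0, 3.1, 7.6]
finger_gap: 0.142
```

```bash
python3 r.py
```

```text
22.25 [ 0.6177 -0.076   0.0662] yaw -42.45 gap 0.142 M [ 0.713 -0.877  0.348] F [5.  3.1 7.6] tau6 -0.75 q6 28.3
T 0.6
```

>>> servo_tool --motion "0 0 0 0 0 0 0;0 0 0 0 0 0 0;0 0 0 -0.032 0 0 0;0 0 0 -0.032 0 0 0;0 0 0 0 0.0021 -0.0587 0;0 0 0 0 0.0021 -0.0587 0;0 0 0 0 0.0021 -0.0587 0;-0.159 0 0 0 0 0 0;-0.159 0 0 0 0 0 0;-0.159 0 0 0 0 0 0;-0.159 0 0 0 0 0 0;-0.159 0 0 0 0 0 0;-0.159 0 0 0 0 0 0;0 0 0 0 0 0 0"

```text
clock: 24.0
tool_pos: [0.4903, 0.0473, 0.1287]
ee_rot: [-172.7, 90.0, -160.4]
contact_force: [0.3, 0.0, -0.0]
finger_gap: 0.502
```

```bash
python3 r.py; python3 -c "
from h import *
goto([.4915,.0473,.068],12.2)"
```

```text
24.0 [0.4903 0.0473 0.1287] yaw 12.24 gap 0.502 M [ 0.044 -0.047  0.005] F [ 0.3  0.  -0. ] tau6 -3.085 q6 -15.7
T -1.762
yaw now 12.2 turn [ 0.0007 -0.0001  0.    ] shift [ 0.0607 -0.0002  0.0012] q [ -3.5   2.2 101.5  -0.   76.3 -15.7]
```

>>> servo_tool --motion "0 0 0 0.02 0 0.001 0;0 0 0 0.02 0 0 0;0 0 0 0.02 0 0 0;0 0 0 0 0 0 -1;0 0 0 0 0 0 -1;0 0 0 0 0 0 -1;0 0 0 0 0 0 -1;0 0 0 0 0 0 -1;0 0 0 0 0 0 -1"

```text
clock: 25.12
tool_pos: [0.4915, 0.0476, 0.0692]
ee_rot: [-12.5, 90.0, -0.2]
contact_force: [-3.5, -0.1, 6.3]
finger_gap: 0.144
```

```bash
python3 r.py
```

```text
25.12 [0.4915 0.0476 0.0692] yaw 12.26 gap 0.144 M [-0.193  0.541 -0.022] F [-3.5 -0.1  6.3] tau6 -0.002 q6 -15.7
T 1.343
```

>>> servo_tool --motion "0.05 0 0 0.0002 0 0 -1;0.05 0 0 0.0002 0 0 -1"

```text
clock: 25.38
tool_pos: [0.4917, 0.0476, 0.0689]
ee_rot: [-9.9, 89.9, -3.4]
contact_force: [-3.8, 0.6, 7.8]
finger_gap: 0.146
```

```bash
python3 r.py
```

```text
25.38 [0.4917 0.0476 0.0689] yaw 6.44 gap 0.146 M [-0.149  0.47   0.205] F [-3.8  0.6  7.8] tau6 -1.172 q6 -9.9
T 0.179
```

>>> servo_tool --motion "0.05 0 0 0.0002 0 0 -1;0.05 0 0 0.0002 0 0 -1"

```text
clock: 25.62
tool_pos: [0.4918, 0.0476, 0.0686]
ee_rot: [-4.0, 89.9, -3.3]
contact_force: [-2.5, 0.1, 9.0]
finger_gap: 0.147
```

```bash
python3 r.py
```

```text
25.62 [0.4918 0.0476 0.0686] yaw 0.72 gap 0.147 M [-0.062  0.428  0.194] F [-2.5  0.1  9. ] tau6 -1.09 q6 -4.1
T 0.264
```

>>> servo_tool --motion "0.05 0 0 0.0002 0 0 -1;0.05 0 0 0.0002 0 0 -1"

```text
clock: 25.88
tool_pos: [0.492, 0.0476, 0.0684]
ee_rot: [2.6, 89.9, -2.4]
contact_force: [-1.4, -1.1, 10.2]
finger_gap: 0.145
```

```bash
python3 r.py
```

```text
25.88 [0.492  0.0476 0.0684] yaw -5.01 gap 0.145 M [-0.047  0.339  0.314] F [-1.4 -1.1 10.2] tau6 -1.039 q6 1.6
T 0.319
```

>>> servo_tool --motion "0.05 0 0 0.0002 0 0 -1"

```text
clock: 26.0
tool_pos: [0.4921, 0.0476, 0.0682]
ee_rot: [6.0, 89.9, -1.9]
contact_force: [-1.4, -0.3, 11.0]
finger_gap: 0.146
```

```bash
python3 r.py
```

```text
26.0 [0.4921 0.0476 0.0682] yaw -7.88 gap 0.146 M [-0.095  0.324  0.284] F [-1.4 -0.3 11. ] tau6 -1.014 q6 4.5
T 0.347
```

>>> servo_tool --motion "0 0 0 0 0 0 0;0 0 0 0 0 0 0;0 0 0 -0.031 0 0 0;0 0 0 -0.03 0 0 0;0 0 0 0 0 0 0"

```text
clock: 26.62
tool_pos: [0.4923, 0.0476, 0.1303]
ee_rot: [6.9, 89.8, -0.8]
contact_force: [-0.8, 0.4, -0.6]
finger_gap: 0.495
```

```bash
python3 -c "
from h import *
goto([.616,.0477,.128],-36.9)"
```

```text
yaw now -7.8 turn [ 0.5086  0.0033 -0.0013] shift [0.0027 0.0168 0.1225] q [ -3.4   2.2 101.3   0.   76.3   4.3]
```

>>> servo_tool --motion "0 0 0 0 0.0056 0.0408 0;0 0 0 0 0.0056 0.0408 0;0 0 0 0 0.0056 0.0408 0;0.17 0 0 0 0 0 0;0.17 0 0 0 0 0 0;0.169 0 0 0 0 0 0;0 0 0 0.021 0 0 0;0 0 0 0.02 0 0 0;0 0 0 0.02 0 0 0;0 0 0 0 0 0 0;0 0 0 0 0 0 -1;0 0 0 0 0 0 -1;0 0 0 0 0 0 -1;0 0 0 0 0 0 -1;0 0 0 0 0 0 -1;0 0 0 0 0 0 -1"

```text
clock: 28.62
tool_pos: [0.6157, 0.0473, 0.0683]
ee_rot: [27.3, 89.9, -9.7]
contact_force: [3.5, -2.9, 0.9]
finger_gap: 0.143
```

```bash
python3 r.py
```

```text
28.62 [0.6157 0.0473 0.0683] yaw -36.96 gap 0.143 M [-0.445 -0.635 -0.019] F [ 3.5 -2.9  0.9] tau6 -0.016 q6 34.2
T 1.311
```

>>> servo_tool --motion "0.05 0 0 0.0002 0 0 -1;0.05 0 0 0.0002 0 0 -1"

```text
clock: 28.88
tool_pos: [0.6157, 0.0473, 0.068]
ee_rot: [32.6, 89.9, -10.2]
contact_force: [3.7, -3.8, 1.8]
finger_gap: 0.146
```

```bash
python3 r.py
```

```text
28.88 [0.6157 0.0473 0.068 ] yaw -42.78 gap 0.146 M [-0.462 -0.563  0.171] F [ 3.7 -3.8  1.8] tau6 -1.175 q6 40.0
T 0.154
```

>>> servo_tool --motion "0.05 0 0 0.0002 0 0 -1;0.05 0 0 0.0002 0 0 -1"

```text
clock: 29.12
tool_pos: [0.6158, 0.0473, 0.0678]
ee_rot: [37.8, 89.8, -10.7]
contact_force: [3.7, -4.1, 4.5]
finger_gap: 0.143
```

```bash
python3 r.py
```

```text
29.12 [0.6158 0.0473 0.0678] yaw -48.5 gap 0.143 M [-0.504 -0.507  0.224] F [ 3.7 -4.1  4.5] tau6 -1.1 q6 45.8
T 0.238
```

>>> servo_tool --motion "0.05 0 0 0.0002 0 0 -1;0.05 0 0 0.0002 0 0 -1"

```text
clock: 29.38
tool_pos: [0.6158, 0.0473, 0.0675]
ee_rot: [43.3, 89.8, -10.9]
contact_force: [2.7, -3.4, 5.8]
finger_gap: 0.144
```

```bash
python3 r.py
```

```text
29.38 [0.6158 0.0473 0.0675] yaw -54.23 gap 0.144 M [-0.504 -0.479  0.276] F [ 2.7 -3.4  5.8] tau6 -1.051 q6 51.5
T 0.293
```

>>> servo_tool --motion "0.05 0 0 0.0002 0 0 -1"

```text
clock: 29.5
tool_pos: [0.6159, 0.0473, 0.0674]
ee_rot: [46.9, 89.8, -10.2]
contact_force: [2.3, -4.3, 7.6]
finger_gap: 0.144
```

```bash
python3 r.py
```

```text
29.5 [0.6159 0.0473 0.0674] yaw -57.1 gap 0.144 M [-0.507 -0.416  0.297] F [ 2.3 -4.3  7.6] tau6 -1.024 q6 54.4
T 0.326
```

>>> servo_tool --motion "0.03 0 0 0.0001 0 0 -1;0 0 0 0 0 0 0;0 0 0 0 0 0 0;0 0 0 -0.031 0 0 0;0 0 0 -0.031 0 0 0;0 0 0 0 0 0 0"

```text
clock: 30.25
tool_pos: [0.6158, 0.0477, 0.1303]
ee_rot: [59.6, 89.8, 0.9]
contact_force: [-0.1, -0.1, -1.0]
finger_gap: 0.498
```

```bash
python3 -c "
from h import *
goto([.4918,-.0772,.130],22.9)"
```

```text
yaw now -58.7 turn [-1.424e+00  3.700e-03 -1.300e-03] shift [-0.0002 -0.1709  0.0423] q [-2.7 16.5 84.7  0.  78.6 56. ]
```

>>> servo_tool --motion "0 0 0 0 -0.057 0.0141 0;0 0 0 0 -0.057 0.0141 0;0 0 0 0 -0.057 0.0141 0;-0.158 0 0 0 0 0 0;-0.158 0 0 0 0 0 0;-0.158 0 0 0 0 0 0;-0.158 0 0 0 0 0 0;-0.158 0 0 0 0 0 0;-0.158 0 0 0 0 0 0;-0.158 0 0 0 0 0 0;-0.158 0 0 0 0 0 0;-0.158 0 0 0 0 0 0;0 0 0 0 0 0 0;0 0 0 0 0 0 0"

```text
clock: 32.0
tool_pos: [0.4905, -0.0772, 0.1275]
ee_rot: [128.8, 90.0, 151.3]
contact_force: [-0.1, -0.2, 0.4]
finger_gap: 0.499
```

```bash
python3 -c "
from h import *
goto([.4918,-.0772,.068],22.9)"
```

```text
yaw now 22.5 turn [-0.0063 -0.0004 -0.0004] shift [ 0.0595 -0.0005  0.0012] q [-17.8   2.7 101.1   0.   76.2 -40.4]
```

>>> servo_tool --motion "0 0 0 0.021 0 0 0;0 0 0 0.02 0 0 0;0 0 0 0.02 0 0 0;0 0 0 0 0 0 0;0 0 0 0 0 0 -1;0 0 0 0 0 0 -1;0 0 0 0 0 0 -1;0 0 0 0 0 0 -1;0 0 0 0 0 0 -1;0 0 0 0 0 0 -1"

```text
clock: 33.25
tool_pos: [0.4918, -0.0772, 0.068]
ee_rot: [-24.0, 89.8, -1.3]
contact_force: [6.3, 2.9, 0.2]
finger_gap: 0.145
```

```bash
python3 r.py
```

```text
33.25 [ 0.4918 -0.0772  0.068 ] yaw 22.72 gap 0.145 M [ 0.476 -0.92   0.124] F [6.3 2.9 0.2] tau6 0.09 q6 -40.6
T 1.414
```

>>> servo_tool --motion "0.05 0 0 0.0002 0 0 -1;0.05 0 0 0.0002 0 0 -1"

```text
clock: 33.5
tool_pos: [0.4919, -0.0771, 0.0677]
ee_rot: [-16.4, 89.8, 0.5]
contact_force: [7.3, 4.6, 2.5]
finger_gap: 0.147
```

```bash
python3 r.py
```

```text
33.5 [ 0.4919 -0.0771  0.0677] yaw 16.91 gap 0.147 M [ 0.653 -0.974  0.22 ] F [7.3 4.6 2.5] tau6 -1.143 q6 -34.8
T 0.188
```

>>> servo_tool --motion "0.05 0 0 0.0002 0 0 -1;0.05 0 0 0.0002 0 0 -1"

```text
clock: 33.75
tool_pos: [0.4921, -0.0771, 0.0674]
ee_rot: [-9.5, 89.8, 1.6]
contact_force: [6.7, 4.6, 3.6]
finger_gap: 0.145
```

```bash
python3 r.py
```

```text
33.75 [ 0.4921 -0.0771  0.0674] yaw 11.18 gap 0.145 M [ 0.866 -0.941  0.249] F [6.7 4.6 3.6] tau6 -1.071 q6 -29.0
T 0.264
```

>>> servo_tool --motion "0.05 0 0 0.0002 0 0 -1;0.05 0 0 0.0002 0 0 -1"

```text
clock: 34.0
tool_pos: [0.4922, -0.0771, 0.0672]
ee_rot: [-4.4, 89.8, 1.1]
contact_force: [7.1, 5.8, 5.8]
finger_gap: 0.148
```

```bash
python3 r.py
```

```text
34.0 [ 0.4922 -0.0771  0.0672] yaw 5.45 gap 0.148 M [ 0.925 -1.03   0.298] F [7.1 5.8 5.8] tau6 -1.027 q6 -23.3
T 0.317
```

>>> servo_tool --motion "0.05 0 0 0.0002 0 0 -1"

```text
clock: 34.12
tool_pos: [0.4922, -0.077, 0.067]
ee_rot: [-1.2, 89.8, 1.4]
contact_force: [7.7, 5.5, 6.2]
finger_gap: 0.149
```

```bash
python3 r.py
```

```text
34.12 [ 0.4922 -0.077   0.067 ] yaw 2.59 gap 0.149 M [ 1.018 -0.979  0.299] F [7.7 5.5 6.2] tau6 -1.003 q6 -20.4
T 0.341
```

All knobs are at T ≈ 0.33–0.35. One more reverse/forward check on knob3 will pin down the actual clamp force.

>>> servo_tool --motion "-0.05 0 0 -0.0002 0 0 -1;-0.05 0 0 -0.0002 0 0 -1;-0.05 0 0 -0.0002 0 0 -1"

```text
clock: 34.5
tool_pos: [0.4921, -0.0771, 0.0674]
ee_rot: [-9.1, 89.8, 2.3]
contact_force: [7.0, 4.7, 3.4]
finger_gap: 0.141
```

```bash
python3 r.py
```

```text
34.5 [ 0.4921 -0.0771  0.0674] yaw 11.35 gap 0.141 M [ 0.764 -1.031 -0.092] F [7.  4.7 3.4] tau6 1.215 q6 -29.2
T 2.55
```

>>> servo_tool --motion "-0.05 0 0 -0.0002 0 0 -1"

```text
clock: 34.62
tool_pos: [0.492, -0.0771, 0.0676]
ee_rot: [-12.1, 89.8, 2.1]
contact_force: [6.9, 5.0, 1.8]
finger_gap: 0.142
```

```bash
python3 r.py
```

```text
34.62 [ 0.492  -0.0771  0.0676] yaw 14.21 gap 0.142 M [ 0.73  -0.915 -0.084] F [6.9 5.  1.8] tau6 1.222 q6 -32.1
T 2.551
```

>>> servo_tool --motion "-0.05 0 0 -0.0002 0 0 -1"

```text
clock: 34.75
tool_pos: [0.492, -0.0771, 0.0677]
ee_rot: [-15.5, 89.8, 1.6]
contact_force: [6.2, 4.5, 0.2]
finger_gap: 0.146
```

```bash
python3 r.py
```

```text
34.75 [ 0.492  -0.0771  0.0677] yaw 17.08 gap 0.146 M [ 0.639 -0.964 -0.101] F [6.2 4.5 0.2] tau6 1.229 q6 -34.9
T 2.552
```

>>> servo_tool --motion "0.05 0 0 0.0002 0 0 -1;0.05 0 0 0.0002 0 0 -1;0.05 0 0 0.0002 0 0 -1"

```text
clock: 35.12
tool_pos: [0.4921, -0.077, 0.0673]
ee_rot: [-6.8, 89.8, 1.6]
contact_force: [6.5, 5.5, 5.5]
finger_gap: 0.145
```

```bash
python3 r.py
```

```text
35.12 [ 0.4921 -0.077   0.0673] yaw 8.31 gap 0.145 M [ 0.871 -0.989  0.3  ] F [6.5 5.5 5.5] tau6 -1.051 q6 -26.2
T 0.291
```

>>> servo_tool --motion "0.05 0 0 0.0002 0 0 -1;0.05 0 0 0.0002 0 0 -1"

```text
clock: 35.38
tool_pos: [0.4922, -0.0771, 0.067]
ee_rot: [-1.4, 89.8, 1.2]
contact_force: [7.5, 6.2, 6.5]
finger_gap: 0.145
```

```bash
python3 r.py
```

```text
35.38 [ 0.4922 -0.0771  0.067 ] yaw 2.58 gap 0.145 M [ 0.993 -0.986  0.352] F [7.5 6.2 6.5] tau6 -1.003 q6 -20.4
T 0.343
```

Tightening/loosening asymmetry: F ≈ 16, 20 and 24 N at yaw 17°, 14° and 11°, so about 34 N at the final angle. This is well inside 20–46 N. Releasing and retreating.

>>> servo_tool --motion "0 0 0 0 0 0 0;0 0 0 0 0 0 0;0 0 0 -0.031 0 0 0;0 0 0 -0.04 0 0 0;0 0 0 -0.05 0 0 0;0 0 0 -0.05 0 0 0;0 0 0 0 0 0 0;0 0 0 0 0 0 0"

```text
clock: 36.38
tool_pos: [0.4904, -0.0773, 0.2361]
ee_rot: [160.6, 90.0, 163.3]
contact_force: [-0.1, -0.8, -1.6]
finger_gap: 0.504
```

```bash
python3 r.py; python3 -c "
from h import *
im,W=cloud('wrist');save(im,'w9')
c=W[(W[...,2]>.04)&(W[...,2]<.052)&(im.min(2)>180)]; print('cover top z',np.median(c[:,2]).round(4),c[:,2].std().round(4))"
```

```text
36.38 [ 0.4904 -0.0773  0.2361] yaw 2.7 gap 0.504 M [ 0.008 -0.019 -0.039] F [-0.1 -0.8 -1.6] tau6 -0.009 q6 -20.6
T 1.309
cover top z 0.0462 0.0008
```

View pics/w9.png

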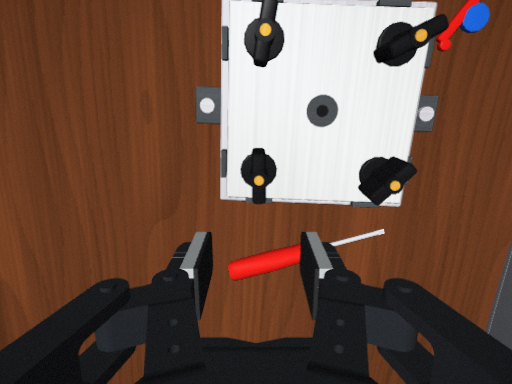

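The plate lies flat with its top at 46 mm. All four knobs are turned (px (258,172), (264,38), (400,42), (383,180)), the driver is where it was, and the gripper is clear.

```bash
python3 -c "
from workcell import robot
print(robot.job_done())"
```

```text
the job is handed in; nothing more can be done
None
```

I closed the mould in two diagonal passes and handed the job in at about 36 s of the 72 s allowed; no verdict came back.

| Knob | First pass, snug (N m) | Second pass, tight (N m) |
|---|---|---|
| knob1 | 0.18 | about 0.34, estimated |
| knob2 | 0.135 | 0.347 |
| knob3 | 0.15 | 0.343 |
| knob4 | 0.136 | 0.335 |

- **Order:** the first pass went knob1, knob3, knob2, knob4. The second went knob4, knob2, knob1, knob3, starting from where the arm already stood.
- **Torque source:** these are torques while turning, from the last joint's torque less its free-air value. I also corrected them for axial load. Knob1 last read 0.326, and I added 0.03 rad after that without a reading.
- **Last checks:** the plate lies flat with its top at 46 mm. The gripper is open and clear at z = 0.236 m with no contact. The screwdriver, the only bystander I compared, had not visibly moved; I did not re-check the others.
- **Disagreement:** torque rose by about 0.4–0.5 N m per rad after contact, not the stated 0.25, so torque alone did not settle the clamp force. I backed off and re-tightened two knobs to check it: that gave about 34 N on knob3 and roughly 22 N for knob4, taken before its last 0.12 rad of tightening. Scaling from torque gives about 40 N. Both lie within 20–46 N, and the final torques are a little above the nominal 0.3 N m but under 0.38.

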